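# Set the filter slide at its notch

### The job

Lift the water filter's hinged cover by its tongue and lay it back gently onto its stop, so that it stays open. Then take the filter slide by its upright fin and slide it along its rail until you feel the sprung ball drop into the notch; do not let the cover slam shut, nor run the slide on to the far end of the rail. Finish while still holding the fin between the fingers, with the slide resting in the notch; leave the mug, the tin and the spice jar alone.

Things in the scene. Friction and masses are not known exactly. Their poses are not given: they have to be found in the camera images.
- filter_unit: Grey flat base of the water filter, fixed: 124 mm (its x) by 280 mm (its y), plate top 24 mm up. Origin: centre of the underside. y runs along the rails, x away from the robot to the hinge side (yaw within 0.2 rad). Two steel rods carry the slide; at x = -43 mm lies a 14 mm wide, 6 mm high aluminium index strip along y with one notch, a 10 mm gap right across it.
- cover_hinge (a point): Middle of the cover's hinge line, which runs along the unit's y at the far side: x = +62 mm, z = +50 mm in the unit's frame.
- cover (a joint): Hinge of the cover, a thin aluminium hood over the slide, 124 x 284 x 57 mm, about 0.35 kg, top 88 mm above the worktop when shut. 0 = shut (the start), grows as the front edge is lifted up and back; stop at 1.75 rad, leaning back. Let go below about 1.2 rad it falls shut, above 1.4 it falls back, and slams if still over 0.05 rad short of the stop.
- cover_tongue (a point): Grip point in the black tongue on the cover's front edge: 18 mm wide (unit's y), 12 mm thick, 45 mm long, this point 30 mm out from the skirt. In the unit's frame, shut: x = -92, y = 0, z = +62 mm; it turns with the cover about the hinge, radius 154 mm. Pinched on its two sides (closing along the unit's y) it pivots between the pads, so the tool can stay upright.
- slide (a joint): Place of the filter slide along the unit's +y (m): 0 = at the end block on the -y side, 0.14 = at the far one. Starts between 0 and 0.015. The notch comes somewhere between 0.055 and 0.105, differently each time, so feel for it (or see it: the gap in the strip shows when the cover is open). Moves with about 0.5 N; nothing springs it back.
- slide_grip (a point): Grip point in the slide's black upright fin: 14 mm thick (unit's y, the sliding direction), 30 mm deep (x), 38 mm high above the slide's grey plate (54 mm long in y). This point is 23 mm above the plate, 15 mm below the fin's top, 65.5 mm above the worktop; in the unit's frame x = -10 mm, y = -70 mm + joint slide. The shut cover hides it.
- ball (a joint): Drop (m) of the sprung detent ball, 16 mm across, under the front edge of the slide's plate, 33 mm in front of the fin: 0.0004 riding on the strip, 0.003 centred in the notch, about 0.0022 if 1 mm off. Within 3 to 4 mm of the notch's centre it draws the slide in with 2 to 3 N (by itself if the fin is loose); pushing out again takes about 5 N.
- mug_1: White mug, 80 x 113 x 91 mm, bystander; origin at the centre of its underside.
- tin_1: Food tin, 58 mm across, 72 mm high, bystander; origin at the centre of its underside.
- spice_jar_1: Spice jar with dark lid, 44 mm across, 105 mm high, bystander; origin at the centre of its underside.

How it is judged:
By the outcome, as a careful person would: the job done as asked, in the order asked, and still so for the second after the job is handed in, while the arm keeps its last pose, push and grip.
It also fails if it takes over 72 s, if anything falls off the work surface, if the arm or the gripper's body presses on something with over 40 N, if the wrist force passes 120 N, or if a joint passes its speed limit or range.

### The arm

A 6-joint arm with a two-finger parallel gripper is mounted at the origin on a cart in front of the work surface, level with it; the furniture and walls round the work are solid. World frame = base frame: x ahead of the robot, y to its left, z up, the work surface at z = 0. Lengths are in m, angles in rad, forces in N, time in s.
With the tool pointing down it reaches from about 0.225 to 0.875 m from the base axis. Payload 3.4 kg.
Tool frame: the origin (TCP) lies at the very end of the fingers, on their centre line; the grasp point (between the pads) lies behind it (manip.grasp_offset is the z of the grasp point in the tool frame, in m); z points along the fingers, y is the line along which they close (so a half turn about z gives the same grasp; the last joint's range is limited). The gripper opens to 85 mm and grips with 20 to 120 N. Pads are 22 mm wide; open, the fingers measure 114 mm over their backs; the gripper's body (76 mm by 85 mm) begins 54 mm behind the grasp point. The pads swing forward as they close: fully open they stand 13 mm farther back than shut.
Start: joints at [-1.259, 0.276, 1.505, -0, 1.361, -0.121], TCP at [0.241, -0.522, 0.231] pointing down, gripper open.
Joint ranges: [-2.89, 2.89], [-0.75, 2.08], [0.22, 2.7], [-1.18, 4.32], [0.11, 2.71], [-2.7, 2.7]. Speed limits (rad/s): [2.57, 2.57, 3.14, 3.14, 3.14, 3.14].

### API

Orientations are given as a unit quaternion [w, x, y, z].
In Python, from rig import manip gives the robot as it stands.
- The arm moves only by the shell command python3 -m pendant 'ROWS' [FORCE]. ROWS is JSON, a list of rows, each an object of numbers: "dx", "dy", "dz": the shift along the tool's x, y, z in m; "rx", "ry", "rz": the turn, a rotation vector about the tool's x, y, z in degrees; "hand": the finger opening in m, from 0 to 0.0854. In form: [{"dx": .., "dy": .., "dz": .., "rx": .., "ry": .., "rz": .., "hand": ..}, ...]. A call has 1 to 12 rows; each row shifts and turns the commanded pose from where the row before left it, along the tool's axes as they then stand; what a row does not reach is not made up. A row lasts 1/12 s, in which the tool goes at most 41.7 mm and 7.16 degrees, less where a joint would pass 70% of its speed; a pose out of reach is approached as far as the arm can. A call is refused whole if a number of a shift passes 0.0417 or a number of a turn 7.16, either way. A call with a gripper value outside its range is refused whole. The fingers move at their own pace and stop on an object; FORCE is the grip in N (left out, the last holds). Time passes only in rows, so rows that do not move let the fingers close. It gives the time, the measured TCP pose, the force, the opening and the grip force at its end, in the units of the state.
- manip.get_state(): the state, without advancing time (a new reading comes with each control period).
- manip.get_image(name): name is "scene" or "side" or "wrist"; returns a dict with "frame" (480x640x3 uint8, red, green, blue), "fx", "fy", "cx", "cy" (pixels), "distortion" ([k1, k2, p1, p2, k3] as OpenCV has them; the pictures are not rectified), "position" and "attitude" of the camera in the world; the wrist camera has in their place "mount" (4x4, takes a point from camera to tool coordinates, whose origin is the TCP and whose axes are the flange's). Camera axes: x right, y up, looking along -z (the intrinsics and any distortion apply to the point x, -y, -z); pixel columns grow to the right and rows downward; lengths in m; the calibration is good to about 2 mm. A picture is of the moment at which its call begins: read the wrist's pose just before it. There is no depth.
- manip.sign_off(): hands the job in; it is judged then, once.
The state is a dict: "clock": time; "qpos": joint angles; "qd": joint speeds; "effort": joint torques, N m; "position": TCP position; "ee_rot": TCP orientation; "contact_force": force on the tool from outside, world axes, zero at the start; "moment": the same for the moment, N m; "width": finger opening in m; "gripper_force": force on a finger pad.
Only numpy, scipy, OpenCV 4.12 (cv2) and the standard library are available. Lean on these libraries where they do the work, as an engineer would, in place of code of your own. Each camera call takes 0.05 s, during which the arm holds its last target. There are 200 camera calls.

## Working session

There is one attempt and no reset: what is moved stays moved. The work goes in short steps, Python scripts to look and compute and a shell command to move; the robot and the scene stay as the last step left them, time stands still between calls to the robot, and variables do not carry over. Pictures are saved under pics/ and viewed, at most 10 in all, crops included, and the job is handed in when it is done.

```bash
mkdir -p pics; ls; cat > look.py <<'E'
import sys,cv2,numpy as np
from rig import manip
def snap(cam,name):
    s=manip.get_state(); im=manip.get_image(cam)
    cv2.imwrite(f'pics/{name}.png',im['frame'][...,::-1])
    np.save(f'pics/{name}.npy',{'im':{k:v for k,v in im.items()},'s':s},allow_pickle=True)
    return s,im
E
python3 - <<'E'
from look import *
print(manip.grasp_offset); print(manip.get_state())
for c in ('scene','side'):
    s,im=snap(c,c+'0'); print({k:im[k] for k in im if k!='frame'})
a=cv2.imread('pics/scene0.png');b=cv2.imread('pics/side0.png')
E
```

```text
pics
-0.0187
{'clock': 0.0, 'qpos': array([-1.25899525e+00,  2.76607824e-01,  1.50616032e+00, -2.70094450e-05,
        1.36068708e+00, -1.21008296e-01]), 'qd': array([ 7.39923970e-04,  3.39274212e-04,  6.73059742e-04, -4.76837636e-04,
        9.20020737e-05,  7.85517010e-04]), 'effort': array([ 5.08799094e-04, -4.16771007e+01, -2.45803213e+01, -1.33925200e-04,
        1.08699489e-02,  3.18207924e-06]), 'position': array([ 0.24098386, -0.5214725 ,  0.23042156]), 'ee_rot': array([-9.25790795e-04,  9.76674713e-01,  2.14722233e-01, -1.01851403e-04]), 'contact_force': array([ 1.15326347, -0.22488395, -0.16585469]), 'moment': array([-0.02173643,  0.02581555, -0.00894444]), 'gripper_force': 0.0, 'width': 0.08512493294283144}
{'fx': 576.2553218522165, 'fy': 576.2553218522165, 'cx': 321.7541069366899, 'cy': 239.85486853093454, 'distortion': array([-0.05823484,  0.        ,  0.        ,  0.        ,  0.        ]), 'position': array([-0.119559  , -0.86317563,  0.62860728]), 'attitude': array([ 0.81509735,  0.49020448, -0.16980891, -0.25783875])}
{'fx': 501.8265215125928, 'fy': 501.8265215125928, 'cx': 317.82856719659964, 'cy': 239.337180898462, 'distortion': array([0.04033198, 0.        , 0.        , 0.        , 0.        ]), 'position': array([-0.04213711, -0.88889568,  0.78149042]), 'attitude': array([ 0.84994749,  0.44145025, -0.12785559, -0.25761191])}
```

View pics/scene0.png

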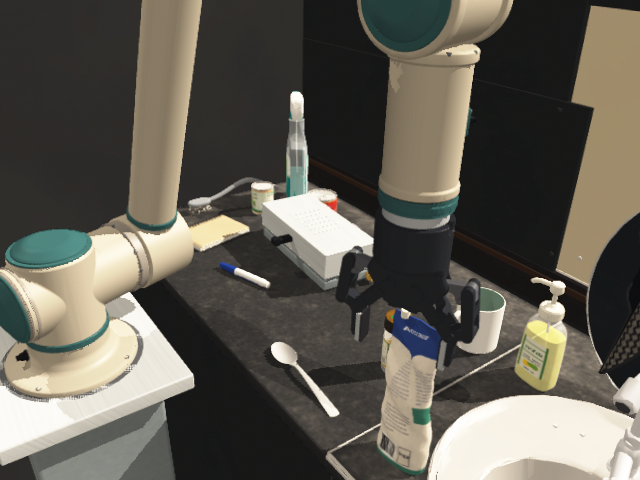

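View pics/side0.png

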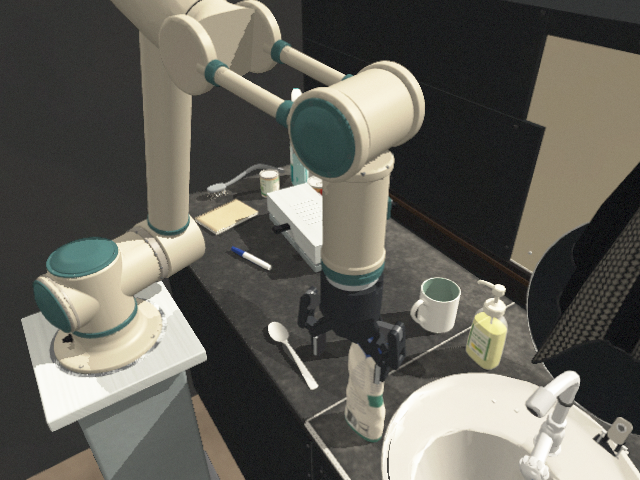

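```bash
python3 - <<'E'
import cv2
a=cv2.imread('pics/scene0.png')[175:295,240:390]; cv2.imwrite('pics/c0.png',cv2.resize(a,None,fx=5,fy=5,interpolation=cv2.INTER_CUBIC))
E
```

```text
(no output)
```

View pics/c0.png

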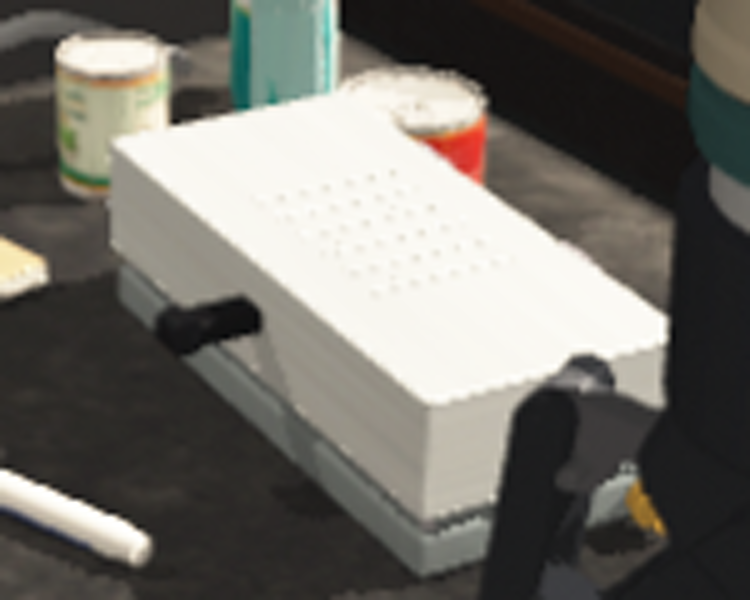

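```bash
cat >> look.py <<'E'
from scipy.spatial.transform import Rotation as R
from scipy.optimize import least_squares
def proj(im,P,s=None):
    P=np.atleast_2d(P)
    if 'mount' in im:
        q=s['ee_rot'];T=np.eye(4);T[:3,:3]=R.from_quat([*q[1:],q[0]]).as_matrix();T[:3,3]=s['position']
        T=T@im['mount'];Rm,p=T[:3,:3],T[:3,3]
    else:
        q=im['attitude'];Rm=R.from_quat([*q[1:],q[0]]).as_matrix();p=im['position']
    c=(P-p)@Rm*[1,-1,-1]
    K=np.array([[im['fx'],0,im['cx']],[0,im['fy'],im['cy']],[0,0,1]])
    return cv2.projectPoints(c.astype(float),np.zeros(3),np.zeros(3),K,np.array(im['distortion']))[0][:,0]
def unit(v,L):
    L=np.atleast_2d(L);c,s=np.cos(v[2]),np.sin(v[2])
    return np.c_[v[0]+c*L[:,0]-s*L[:,1],v[1]+s*L[:,0]+c*L[:,1],L[:,2]]
E
python3 - <<'E'
from look import *
d=np.load('pics/scene0.npy',allow_pickle=True).item();im=d['im']
px=np.array([[262.6,204],[326.4,256],[373.6,238.6],[325,290.4],[326,278.5]])
L=np.array([[-62,142,88],[-62,-142,88],[62,-142,88],[-62,-140,0],[-62,-142,31]])/1000
r=least_squares(lambda v:(proj(im,unit(v,L))-px).ravel(),[.5,0,0])
print(r.x,r.fun.round(1)); v=r.x
print('tongue',unit(v,[[-.092,0,.062],[-.107,0,.062],[.062,0,.05]]),proj(im,unit(v,[[-.107,0,.062]])))
q=manip.get_state()['ee_rot'];print(R.from_quat([*q[1:],q[0]]).as_matrix().round(3))
# wall/objs
wi=manip.get_image('wrist');print(wi['mount'])
def ray(im,p,z):
    return least_squares(lambda v:(proj(im,[[v[0],v[1],z]])-p).ravel(),[.5,0]).x
for n,p,z in [('tin1 whitebase',(256,213),0),('redtin top',(324,195),.072),('mug base',(480,350),0),('bottle blue cap base',(405,470),0)]: print(n,ray(im,p,z))
E
```

```text
[ 0.54511934  0.05483996 -0.07365274] [-1.8 -2.  -0.4 -2.1  3.7  0.9 -0.8  1.2 -0.8  0.4]
tongue [[0.45336877 0.06160989 0.062     ]
 [0.43840943 0.06271368 0.062     ]
 [0.60695125 0.05027762 0.05      ]] [[271.85552866 241.26277297]]
[[ 0.908  0.419 -0.   ]
 [ 0.419 -0.908  0.002]
 [ 0.    -0.002 -1.   ]]
[[ 7.59725288e-04  9.59025223e-01  2.83319686e-01  7.17360474e-02]
 [ 9.99999705e-01 -7.60250753e-04 -1.08094908e-04  8.96626411e-04]
 [ 1.11728261e-04  2.83319685e-01 -9.59025518e-01 -1.42803721e-01]
 [ 0.00000000e+00  0.00000000e+00  0.00000000e+00  1.00000000e+00]]
tin1 whitebase [0.54752491 0.32031218]
redtin top [0.66380552 0.18507793]
mug base [ 0.58822628 -0.38597285]
bottle blue cap base [ 0.30043002 -0.50130109]
```

```bash
python3 -m pendant '[{"dz":-0.02},{"dz":-0.02,"rz":-7},{"dz":-0.01,"rz":-7},{"rz":-7},{"rz":-7},{"rz":-7},{"rz":-7},{"rz":-7},{"rz":-7},{"rz":-7},{"rz":-7},{"rz":-7}]'; python3 -m pendant '[{"rz":-7},{"rz":-7},{"rz":-7},{"rz":-7},{"rz":-7},{"rz":-7},{"rz":-7},{"rz":-7},{"rz":-7},{"rz":-7},{"rz":-4},{}]'
```

```text
invalid input
invalid input
```

```bash
python3 -m pendant '[{"dx":0,"dy":0,"dz":-0.02,"rx":0,"ry":0,"rz":-7,"hand":0.0854}]'; python3 -m pendant '[{"dz":-0.02,"rz":-7,"hand":0.085}]'
```

```text
clock: 0.23
position: [0.2403, -0.5195, 0.2473]
ee_rot: [-0.005, 0.961, 0.275, -0.0]
contact_force: [-0.4, 0.3, -1.1]
width: 0.0856
gripper_force: 0.0invalid input
```

```bash
python3 -m pendant --help 2>&1 | head; python3 -m pendant '[{"dz":-0.01,"rz":-7},{"rz":-7}]'
```

```text
invalid input: not JSON, or not a numberinvalid input
```

```bash
python3 -m pendant '[{"dx":0,"dy":0,"dz":-0.02,"rx":0,"ry":0,"rz":-7,"hand":0.085},{"dx":0,"dy":0,"dz":-0.02,"rx":0,"ry":0,"rz":-7,"hand":0.085},{"dx":0,"dy":0,"dz":0,"rx":0,"ry":0,"rz":-7,"hand":0.085},{"dx":0,"dy":0,"dz":0,"rx":0,"ry":0,"rz":-7,"hand":0.085},{"dx":0,"dy":0,"dz":0,"rx":0,"ry":0,"rz":-7,"hand":0.085},{"dx":0,"dy":0,"dz":0,"rx":0,"ry":0,"rz":-7,"hand":0.085},{"dx":0,"dy":0,"dz":0,"rx":0,"ry":0,"rz":-7,"hand":0.085},{"dx":0,"dy":0,"dz":0,"rx":0,"ry":0,"rz":-7,"hand":0.085},{"dx":0,"dy":0,"dz":0,"rx":0,"ry":0,"rz":-7,"hand":0.085},{"dx":0,"dy":0,"dz":0,"rx":0,"ry":0,"rz":-7,"hand":0.085},{"dx":0,"dy":0,"dz":0,"rx":0,"ry":0,"rz":-7,"hand":0.085},{"dx":0,"dy":0,"dz":0,"rx":0,"ry":0,"rz":-7,"hand":0.085}]'
python3 -m pendant '[{"dx":0,"dy":0,"dz":0,"rx":0,"ry":0,"rz":-7,"hand":0.085},{"dx":0,"dy":0,"dz":0,"rx":0,"ry":0,"rz":-7,"hand":0.085},{"dx":0,"dy":0,"dz":0,"rx":0,"ry":0,"rz":-7,"hand":0.085},{"dx":0,"dy":0,"dz":0,"rx":0,"ry":0,"rz":-7,"hand":0.085},{"dx":0,"dy":0,"dz":0,"rx":0,"ry":0,"rz":-7,"hand":0.085},{"dx":0,"dy":0,"dz":0,"rx":0,"ry":0,"rz":-7,"hand":0.085},{"dx":0,"dy":0,"dz":0,"rx":0,"ry":0,"rz":-7,"hand":0.085},{"dx":0,"dy":0,"dz":0,"rx":0,"ry":0,"rz":-7,"hand":0.085},{"dx":0,"dy":0,"dz":0,"rx":0,"ry":0,"rz":-4,"hand":0.085},{"dx":0,"dy":0,"dz":0,"rx":0,"ry":0,"rz":0,"hand":0.085}]'
cat > goto.py <<'E'
import sys
from look import *
# tool-frame offset from TCP to a world target
def off(t):
    s=manip.get_state();q=s['ee_rot'];M=R.from_quat([*q[1:],q[0]]).as_matrix()
    return ((np.array(t)-s['position'])@M).round(4),np.degrees(np.arctan2(M[1,0],M[0,0])).round(2)
if __name__=='__main__': print(*off([float(a) for a in sys.argv[1:4]]))
E
python3 goto.py .40 .065 .25; python3 -c "
from rig import manip;print(manip.get_state()['qpos'])"
```

```text
clock: 1.23
position: [0.2411, -0.5218, 0.2909]
ee_rot: [-0.0, 0.529, 0.849, 0.0]
contact_force: [-0.7, 0.5, -1.1]
width: 0.0843
gripper_force: 0.0
clock: 2.07
position: [0.2545, -0.5169, 0.2907]
ee_rot: [-0.006, 0.046, 0.999, -0.002]
contact_force: [-0.2, -1.0, -0.1]
width: 0.0851
gripper_force: 0.0
[-0.0916  0.593   0.0368] 174.71
[-1.22600958  0.25232781  1.39251639 -0.01253207  1.49731738 -2.70351983]
```

```bash
python3 -m pendant '[{"dx":-0.006,"dy":0.03,"dz":0,"rx":0,"ry":0,"rz":0,"hand":0.085},{"dx":-0.006,"dy":0.04,"dz":0,"rx":0,"ry":0,"rz":0,"hand":0.085},{"dx":-0.006,"dy":0.04,"dz":0,"rx":0,"ry":0,"rz":0,"hand":0.085},{"dx":-0.006,"dy":0.04,"dz":0,"rx":0,"ry":0,"rz":0,"hand":0.085},{"dx":-0.006,"dy":0.04,"dz":0,"rx":0,"ry":0,"rz":0,"hand":0.085},{"dx":-0.006,"dy":0.04,"dz":0,"rx":0,"ry":0,"rz":0,"hand":0.085},{"dx":-0.006,"dy":0.04,"dz":0,"rx":0,"ry":0,"rz":0,"hand":0.085},{"dx":-0.006,"dy":0.04,"dz":0,"rx":0,"ry":0,"rz":0,"hand":0.085},{"dx":-0.006,"dy":0.04,"dz":0,"rx":0,"ry":0,"rz":0,"hand":0.085},{"dx":-0.006,"dy":0.04,"dz":0,"rx":0,"ry":0,"rz":0,"hand":0.085},{"dx":-0.006,"dy":0.04,"dz":0,"rx":0,"ry":0,"rz":0,"hand":0.085},{"dx":-0.006,"dy":0.04,"dz":0,"rx":0,"ry":0,"rz":0,"hand":0.085}]'
python3 -m pendant '[{"dx":-0.006,"dy":0.04,"dz":0,"rx":0,"ry":0,"rz":0,"hand":0.085},{"dx":-0.006,"dy":0.04,"dz":0,"rx":0,"ry":0,"rz":0,"hand":0.085},{"dx":0,"dy":0.03,"dz":0.01,"rx":0,"ry":0,"rz":0,"hand":0.085},{"dx":0,"dy":0.01,"dz":0.01,"rx":0,"ry":0,"rz":0,"hand":0.085},{"dx":0,"dy":0,"dz":0,"rx":0,"ry":0,"rz":0,"hand":0.085},{"dx":0,"dy":0,"dz":0,"rx":0,"ry":0,"rz":0,"hand":0.085}]'
python3 goto.py .4534 .0616 .0433
python3 - <<'E'
from look import *
s,im=snap('wrist','w1')
print(s['ee_rot'],s['qpos'])
v=[ 0.54511934,0.05483996,-0.07365274]
print(proj(im,unit(v,np.array([[-62,142,88],[-62,-142,88],[-92,0,62],[-107,0,62],[-62,0,62]])/1000),s))
E
```

```text
clock: 3.07
position: [0.3685, -0.0548, 0.2874]
ee_rot: [-0.006, 0.048, 0.999, -0.003]
contact_force: [0.5, -0.5, -0.7]
width: 0.085
gripper_force: 0.0
clock: 3.57
position: [0.3912, 0.0617, 0.266]
ee_rot: [-0.007, 0.046, 0.999, -0.003]
contact_force: [0.4, -1.9, 0.3]
width: 0.0847
gripper_force: 0.0
[-0.065   0.0073  0.2218] 174.71
[-0.00714575  0.04612644  0.99890467 -0.00327956] [-0.01410118 -0.01186733  1.76552949 -0.0061852   1.40242829 -1.49152834]
[[469.70403073 310.84194471]
 [190.7822432  314.62685777]
 [329.16026687 276.40521981]
 [328.98953174 262.89547076]
 [329.48599361 302.49833342]]
```

View pics/w1.png

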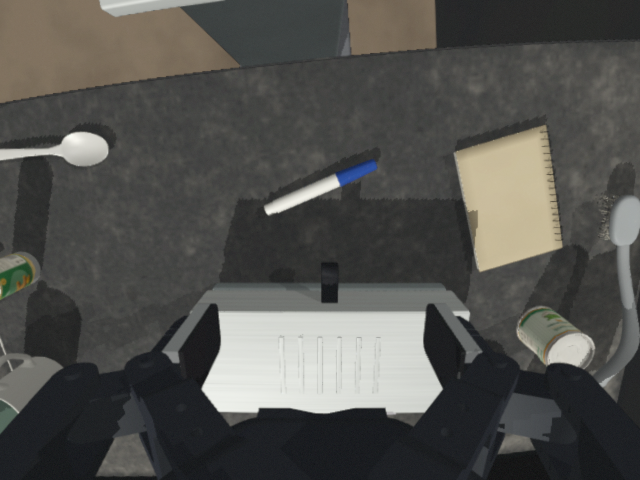

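```bash
python3 - <<'E'
from look import *
d=np.load('pics/w1.npy',allow_pickle=True).item();im,s=d['im'],d['s']
g=cv2.cvtColor(im['frame'],cv2.COLOR_RGB2GRAY).astype(float)
pts=[]
for u in list(range(235,316,10))+list(range(345,421,10)):
    col=g[295:325,u]; i=np.argmax(np.diff(col)); w=np.diff(col)[i-2:i+3]; pts.append((u,295+.5+(w*np.arange(i-2,i+3)).sum()/w.sum()))
pts=np.array(pts); print(np.polyfit(pts[:,0],pts[:,1],1), pts[:,1].round(1))
row=g[270,310:350];print(row.astype(int))
v=np.array([.54512,.05484,-.07365])
for yaw in (-.0737,-.085,-.095):
  for dx in (0,):
    w=v.copy();w[2]=yaw; a=proj(im,unit(w,np.array([[-62,90,88],[-62,-90,88],[-100,0,62]])/1000),s); print(yaw,a.round(1).tolist())
E
```

```text
[-1.30936779e-04  3.11332145e+02] [311.2 311.2 311.2 311.3 311.3 311.3 311.4 311.2 311.5 311.5 311.5 311.2
 311.4 311.4 311.2 311.1 311. ]
[50 52 52 50 51 51 52 47 47 46 47 38 41 44 42 41 41 38 40 36 37 35 35 35
 34 35 33 33 36 46 49 49 51 52 53 51 48 48 49 48]
-0.0737 [[419.0, 312.0], [241.0, 314.4], [329.1, 269.2]]
-0.085 [[419.6, 312.9], [241.7, 313.5], [330.2, 269.2]]
-0.095 [[420.1, 313.7], [242.2, 312.7], [331.1, 269.2]]
```

```bash
python3 goto.py .4516 .0623 .0433; python3 -m pendant '[{"dx":-0.02,"dy":0.002,"dz":0.02,"rx":0,"ry":0,"rz":0,"hand":0.06},{"dx":-0.03,"dy":0.002,"dz":0.03,"rx":0,"ry":0,"rz":0,"hand":0.06},{"dx":-0.012,"dy":0.002,"dz":0.03,"rx":0,"ry":0,"rz":0,"hand":0.06},{"dx":0,"dy":0,"dz":0.03,"rx":0,"ry":0,"rz":0,"hand":0.06},{"dx":0,"dy":0,"dz":0.03,"rx":0,"ry":0,"rz":0,"hand":0.06},{"dx":0,"dy":0,"dz":0.02,"rx":0,"ry":0,"rz":0,"hand":0.06},{"dx":0,"dy":0,"dz":0,"rx":0,"ry":0,"rz":0,"hand":0.06},{"dx":0,"dy":0,"dz":0,"rx":0,"ry":0,"rz":0,"hand":0.06}]';  python3 goto.py .4516 .0623 .0433
python3 - <<'E'
from look import *
q=manip.get_state()['ee_rot'];M=R.from_quat([*q[1:],q[0]]).as_matrix();print(M.round(4))
want=np.array([[-np.cos(.092),np.sin(.092),0],[np.sin(.092),np.cos(.092),0],[0,0,-1]]).T
want=np.c_[[-np.cos(.092),np.sin(.092),0],[np.sin(.092),np.cos(.092),0],[0,0,-1]]
print(np.degrees(R.from_matrix(M.T@want).as_rotvec()).round(2))
E
```

```text
[-0.0623  0.0085  0.2224] 174.62
clock: 4.28
position: [0.4515, 0.0597, 0.1062]
ee_rot: [-0.007, 0.048, 0.999, -0.003]
contact_force: [-0.3, 0.1, 0.4]
width: 0.0602
gripper_force: 0.0
[-0.0007  0.0031  0.0629] 174.48
[[-0.9953  0.096  -0.0143]
 [ 0.0961  0.9954 -0.0053]
 [ 0.0137 -0.0066 -0.9999]]
[-0.38 -0.79 -0.24]
```

```bash
python3 -m pendant '[{"dx":0,"dy":0.002,"dz":0.013,"rx":-0.4,"ry":-0.8,"rz":-0.2,"hand":0.06},{"dx":0,"dy":0.001,"dz":0.02,"rx":0,"ry":0,"rz":0,"hand":0.06},{"dx":0,"dy":0,"dz":0.02,"rx":0,"ry":0,"rz":0,"hand":0.06},{"dx":0,"dy":0,"dz":0.01,"rx":0,"ry":0,"rz":0,"hand":0.05},{"dx":0,"dy":0,"dz":0,"rx":0,"ry":0,"rz":0,"hand":0.04},{"dx":0,"dy":0,"dz":0,"rx":0,"ry":0,"rz":0,"hand":0.04}]' 60;  python3 goto.py .4516 .0623 .0433
```

```text
clock: 4.78
position: [0.4532, 0.0635, 0.0447]
ee_rot: [0.002, 0.046, 0.999, 0.0]
contact_force: [0.9, 0.3, 0.4]
width: 0.0399
gripper_force: 0.0
[ 0.0015 -0.0013  0.0014] 174.77
```

```bash
python3 -m pendant '[{"dx":0,"dy":0,"dz":0,"rx":0,"ry":0,"rz":0,"hand":0.02},{"dx":0,"dy":0,"dz":0,"rx":0,"ry":0,"rz":0,"hand":0.01},{"dx":0,"dy":0,"dz":0,"rx":0,"ry":0,"rz":0,"hand":0.0},{"dx":0,"dy":0,"dz":0,"rx":0,"ry":0,"rz":0,"hand":0.0},{"dx":0,"dy":0,"dz":0,"rx":0,"ry":0,"rz":0,"hand":0.0}]' 40;  python3 goto.py .4516 .0623 .0433; python3 -c "
from look import *
snap('scene','s2');a=cv2.imread('pics/s2.png')[150:310,220:420];cv2.imwrite('pics/s2c.png',cv2.resize(a,None,fx=3.5,fy=3.5,interpolation=cv2.INTER_CUBIC))"
```

```text
clock: 5.2
position: [0.4532, 0.0625, 0.045]
ee_rot: [0.003, 0.044, 0.999, -0.001]
contact_force: [-1.1, -5.2, 5.3]
width: 0.0173
gripper_force: 40.2
[ 0.0016 -0.0003  0.0017] 174.91
```

View pics/s2c.png

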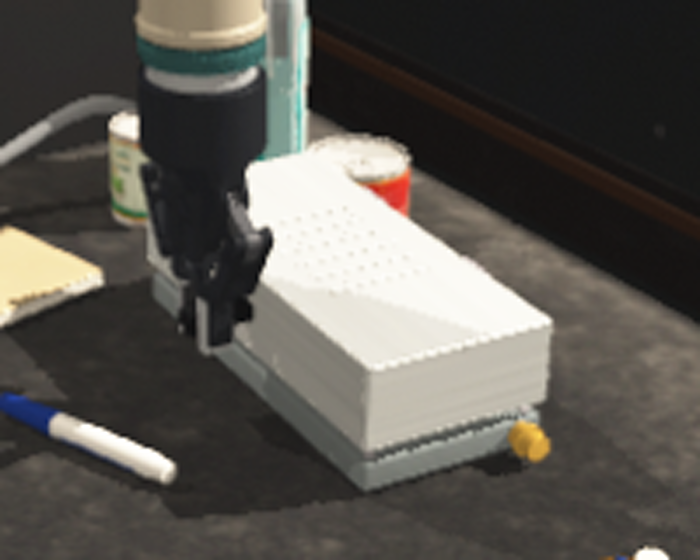

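```bash
python3 - <<'E'
from look import *
snap('side','d2')
for n,b in (('s2',(170,230,290,360)),('d2',(150,215,280,350))):
    d=np.load(f'pics/{n}.npy',allow_pickle=True).item();f=d['im']['frame'].astype(int)
    m=(f[...,0]>120)&(f[...,1]<90)&(f[...,2]<90); ys,xs=np.nonzero(m[b[0]:b[1],b[2]:b[3]])
    print(n,len(xs),xs.min()+b[2],xs.max()+b[2],ys.min()+b[0],ys.max()+b[0])
a=cv2.imread('pics/s2.png')[165:225,285:365];b=cv2.imread('pics/d2.png')[150:210,280:360]
cv2.imwrite('pics/p.png',cv2.resize(np.hstack([a,b]),None,fx=5,fy=5,interpolation=cv2.INTER_CUBIC))
E
```

```text
s2 53 326 336 201 209
d2 84 319 331 187 199
```

View pics/p.png

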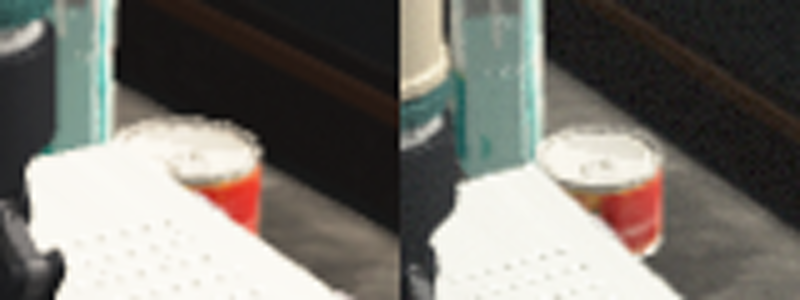

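```bash
python3 - <<'E'
from look import *
A,B=[np.load(f'pics/{n}.npy',allow_pickle=True).item()['im'] for n in ('s2','d2')]
r=least_squares(lambda P:np.r_[(proj(A,P)-[322.6,195]).ravel(),(proj(B,P)-[320,181.6]).ravel()],[.65,.2,.07])
print(r.x,r.fun); P=r.x
r=least_squares(lambda v:(proj(B,[[v[0],v[1],0]])-[325,200.8]).ravel(),[.65,.2]); print('base front pt',r.x)
v=[.5432,.0538,-.092];c,s=np.cos(v[2]),np.sin(v[2])
d=np.array([P[0]-v[0],P[1]-v[1]]);print('unit',c*d[0]+s*d[1],-s*d[0]+c*d[1])
# cover open points in unit x,z at 1.75
h=np.array([62,50])
for u,n in ((124,38),(0,38),(0,-19),(124,-19),(154,12)):
    t=1.75;print(u,n,h+u*np.array([-np.cos(t),np.sin(t)])+n*np.array([np.sin(t),np.cos(t)]))
E
```

```text
[0.69326962 0.22907209 0.04892855] [ 0.32711441  0.17912011 -0.38787636 -0.20575766]
base front pt [0.68873602 0.19351441]
unit 0.13333267689974393 0.18831779539517543
124 38 [121.49397688 165.2409073 ]
0 38 [99.39146598 43.22664989]
0 -19 [43.30426701 53.38667506]
124 -19 [ 65.40677791 175.40093247]
154 12 [101.25772393 199.39488315]
```

```bash
cat > arc.py <<'E'
import sys
from look import *
v=[.5432,.0538,-.092]
def P(t): return np.array([62,50])+154*np.array([-np.cos(t),np.sin(t)])+12*np.array([np.sin(t),np.cos(t)])
def now():
    s=manip.get_state();q=s['ee_rot'];M=R.from_quat([*q[1:],q[0]]).as_matrix()
    g=s['position']+M[:,2]*-.0187;c,sn=np.cos(v[2]),np.sin(v[2]);d=g-[v[0],v[1],0]
    u=np.array([c*d[0]+sn*d[1],-sn*d[0]+c*d[1],d[2]])*1000
    th=np.arctan2(u[2]-50,62-u[0])-np.arctan2(12,154)
    return u,th,np.hypot(u[2]-50,62-u[0]),np.degrees(R.from_matrix(M.T@np.c_[[-c,-sn,0],[-sn,c,0],[0,0,-1]]).as_rotvec())
if __name__=='__main__':
    u,th,r,rv=now();print('unit mm',u.round(1),'theta',th.round(3),'r',r.round(1),'rot fix',rv.round(2))
    if len(sys.argv)>1:
        a,b,n=map(float,sys.argv[1:]);t=np.linspace(a,b,int(n)+1)
        for i in range(int(n)):
            d=P(t[i+1])-P(t[i]);print(t[i+1].round(3),(-d).round(1))
E
python3 arc.py 0 0.96 12
```

```text
unit mm [-90.5   0.4  63.8] theta 0.012 r 153.1 rot fix [-0.1   0.32  0.18]
0.08 [ -1.5 -12.3]
0.16 [ -2.4 -12.1]
0.24 [ -3.4 -11.9]
0.32 [ -4.3 -11.6]
0.4 [ -5.2 -11.2]
0.48 [ -6.1 -10.7]
0.56 [ -7.  -10.2]
0.64 [-7.7 -9.6]
0.72 [-8.5 -9. ]
0.8 [-9.2 -8.3]
0.88 [-9.8 -7.5]
0.96 [-10.4  -6.7]
```

Lift the first part of the arc.

```bash
python3 -m pendant '[{"dx":-0.0015,"dy":0,"dz":-0.012,"rx":0,"ry":0,"rz":0,"hand":0},{"dx":-0.0025,"dy":0,"dz":-0.012,"rx":0,"ry":0,"rz":0,"hand":0},{"dx":-0.0035,"dy":0,"dz":-0.012,"rx":0,"ry":0,"rz":0,"hand":0},{"dx":-0.0045,"dy":0,"dz":-0.0115,"rx":0,"ry":0,"rz":0,"hand":0},{"dx":-0.005,"dy":0,"dz":-0.011,"rx":0,"ry":0,"rz":0,"hand":0},{"dx":-0.006,"dy":0,"dz":-0.0105,"rx":0,"ry":0,"rz":0,"hand":0}]'; python3 arc.py
```

```text
clock: 5.8
position: [0.4749, 0.0605, 0.1132]
ee_rot: [0.001, 0.045, 0.999, -0.001]
contact_force: [2.1, -4.6, -7.7]
width: 0.0174
gripper_force: 39.2
unit mm [-68.7   0.4 131.9] theta 0.482 r 154.2 rot fix [-0.1   0.17  0.14]
```

```bash
python3 -m pendant '[{"dx":-0.007,"dy":0,"dz":-0.010,"rx":0,"ry":0,"rz":0,"hand":0},{"dx":-0.0075,"dy":0,"dz":-0.0095,"rx":0,"ry":0,"rz":0,"hand":0},{"dx":-0.0085,"dy":0,"dz":-0.009,"rx":0,"ry":0,"rz":0,"hand":0},{"dx":-0.009,"dy":0,"dz":-0.0085,"rx":0,"ry":0,"rz":0,"hand":0},{"dx":-0.010,"dy":0,"dz":-0.0075,"rx":0,"ry":0,"rz":0,"hand":0},{"dx":-0.0105,"dy":0,"dz":-0.0065,"rx":0,"ry":0,"rz":0,"hand":0}]'; python3 arc.py .96 1.68 9
```

```text
clock: 6.3
position: [0.5248, 0.0559, 0.1637]
ee_rot: [-0.001, 0.045, 0.999, -0.001]
contact_force: [-2.0, -2.8, -4.3]
width: 0.0173
gripper_force: 39.8
unit mm [-18.5   0.5 182.4] theta 0.947 r 154.9 rot fix [-0.11 -0.16  0.11]
1.04 [-10.9  -5.8]
1.12 [-11.3  -5. ]
1.2 [-11.7  -4. ]
1.28 [-12.   -3.1]
1.36 [-12.2  -2.1]
1.44 [-12.3  -1.1]
1.52 [-12.4  -0.2]
1.6 [-12.3   0.8]
1.68 [-12.2   1.8]
```

```bash
python3 -m pendant '[{"dx":-0.011,"dy":0,"dz":-0.006,"rx":0,"ry":0,"rz":0,"hand":0},{"dx":-0.0115,"dy":0,"dz":-0.005,"rx":0,"ry":0,"rz":0,"hand":0},{"dx":-0.0115,"dy":0,"dz":-0.004,"rx":0,"ry":0,"rz":0,"hand":0},{"dx":-0.012,"dy":0,"dz":-0.003,"rx":0,"ry":0,"rz":0,"hand":0},{"dx":-0.012,"dy":0,"dz":-0.002,"rx":0,"ry":0,"rz":0,"hand":0},{"dx":-0.0125,"dy":0,"dz":-0.001,"rx":0,"ry":0,"rz":0,"hand":0},{"dx":-0.0125,"dy":0,"dz":0,"rx":0,"ry":0,"rz":0,"hand":0},{"dx":-0.010,"dy":0,"dz":0.0005,"rx":0,"ry":0,"rz":0,"hand":0},{"dx":-0.005,"dy":0,"dz":0.0005,"rx":0,"ry":0,"rz":0,"hand":0},{"dx":0,"dy":0,"dz":0,"rx":0,"ry":0,"rz":0,"hand":0}]'; python3 arc.py 1.6 1.8 5
```

```text
clock: 7.13
position: [0.6257, 0.0468, 0.1845]
ee_rot: [0.002, 0.045, 0.999, -0.001]
contact_force: [-0.7, -4.3, 4.6]
width: 0.0175
gripper_force: 45.4
unit mm [ 82.8   0.7 203.2] theta 1.628 r 154.6 rot fix [-0.08  0.25  0.08]
1.64 [-6.1  0.8]
1.68 [-6.1  1. ]
1.72 [-6.   1.3]
1.76 [-6.   1.5]
1.8 [-5.9  1.7]
```

```bash
python3 -m pendant '[{"dx":-0.004,"dy":0,"dz":0.0005,"rx":0,"ry":0,"rz":0,"hand":0},{"dx":-0.004,"dy":0,"dz":0.0005,"rx":0,"ry":0,"rz":0,"hand":0},{"dx":-0.004,"dy":0,"dz":0.001,"rx":0,"ry":0,"rz":0,"hand":0},{"dx":0,"dy":0,"dz":0,"rx":0,"ry":0,"rz":0,"hand":0}]'; python3 arc.py; python3 -m pendant '[{"dx":-0.003,"dy":0,"dz":0.0005,"rx":0,"ry":0,"rz":0,"hand":0},{"dx":0,"dy":0,"dz":0,"rx":0,"ry":0,"rz":0,"hand":0}]';python3 arc.py
```

```text
clock: 7.47
position: [0.6368, 0.0458, 0.1825]
ee_rot: [0.002, 0.045, 0.999, -0.001]
contact_force: [-1.1, -5.9, 4.7]
width: 0.0175
gripper_force: 46.6
unit mm [ 93.9   0.6 201.2] theta 1.701 r 154.5 rot fix [-0.08  0.21  0.08]
clock: 7.63
position: [0.6394, 0.0456, 0.1819]
ee_rot: [0.001, 0.045, 0.999, -0.001]
contact_force: [-1.5, -5.3, 4.4]
width: 0.0174
gripper_force: 46.8
unit mm [ 96.5   0.7 200.6] theta 1.718 r 154.5 rot fix [-0.09  0.17  0.09]
```

```bash
python3 -m pendant '[{"dx":-0.002,"dy":0,"dz":0.0005,"rx":0,"ry":0,"rz":0,"hand":0},{"dx":-0.002,"dy":0,"dz":0.0005,"rx":0,"ry":0,"rz":0,"hand":0},{"dx":0,"dy":0,"dz":0,"rx":0,"ry":0,"rz":0,"hand":0}]'; python3 arc.py; python3 -m pendant '[{"dx":-0.002,"dy":0,"dz":0.0005,"rx":0,"ry":0,"rz":0,"hand":0},{"dx":0,"dy":0,"dz":0,"rx":0,"ry":0,"rz":0,"hand":0}]';python3 arc.py
```

```text
clock: 7.88
position: [0.6433, 0.0452, 0.181]
ee_rot: [0.001, 0.045, 0.999, -0.001]
contact_force: [-1.3, -5.3, 5.2]
width: 0.0173
gripper_force: 47.2
unit mm [100.4   0.7 199.7] theta 1.744 r 154.6 rot fix [-0.08  0.17  0.09]
clock: 8.05
position: [0.6452, 0.045, 0.1805]
ee_rot: [0.001, 0.045, 0.999, -0.001]
contact_force: [-1.2, -6.4, 4.3]
width: 0.0177
gripper_force: 47.4
unit mm [102.3   0.6 199.2] theta 1.757 r 154.6 rot fix [-0.09  0.17  0.08]
```

```bash
python3 -m pendant '[{"dx":-0.002,"dy":0,"dz":0.0005,"rx":0,"ry":0,"rz":0,"hand":0},{"dx":0,"dy":0,"dz":0,"rx":0,"ry":0,"rz":0,"hand":0}]'; python3 arc.py; python3 -m pendant '[{"dx":-0.002,"dy":0,"dz":0.0005,"rx":0,"ry":0,"rz":0,"hand":0},{"dx":0,"dy":0,"dz":0,"rx":0,"ry":0,"rz":0,"hand":0}]';python3 arc.py
```

```text
clock: 8.22
position: [0.6471, 0.0449, 0.18]
ee_rot: [0.001, 0.045, 0.999, -0.001]
contact_force: [-1.2, -6.5, 3.1]
width: 0.0169
gripper_force: 47.6
unit mm [104.3   0.7 198.7] theta 1.77 r 154.5 rot fix [-0.09  0.16  0.09]
clock: 8.38
position: [0.6491, 0.0447, 0.1794]
ee_rot: [0.001, 0.045, 0.999, -0.001]
contact_force: [-0.5, -5.3, 4.9]
width: 0.0174
gripper_force: 47.8
unit mm [106.2   0.7 198.1] theta 1.783 r 154.5 rot fix [-0.08  0.15  0.09]
```

```bash
python3 -m pendant '[{"dx":-0.002,"dy":0,"dz":0.0005,"rx":0,"ry":0,"rz":0,"hand":0},{"dx":0,"dy":0,"dz":0,"rx":0,"ry":0,"rz":0,"hand":0}]'; python3 arc.py; python3 -m pendant '[{"dx":-0.002,"dy":0,"dz":0.0005,"rx":0,"ry":0,"rz":0,"hand":0},{"dx":0,"dy":0,"dz":0,"rx":0,"ry":0,"rz":0,"hand":0}]';python3 arc.py;python3 - <<'E'
from look import *
snap('side','d3');cv2.imwrite('pics/d3c.png',cv2.resize(cv2.imread('pics/d3.png')[60:300,200:480],None,fx=2.5,fy=2.5))
E
```

```text
clock: 8.55
position: [0.6511, 0.0445, 0.1788]
ee_rot: [0.001, 0.045, 0.999, -0.001]
contact_force: [-1.7, -5.7, 3.7]
width: 0.0175
gripper_force: 47.9
unit mm [108.2   0.7 197.5] theta 1.797 r 154.6 rot fix [-0.08  0.15  0.08]
clock: 8.72
position: [0.653, 0.0443, 0.1782]
ee_rot: [0.001, 0.045, 0.999, -0.001]
contact_force: [-1.9, -6.3, 3.5]
width: 0.0172
gripper_force: 48.1
unit mm [110.2   0.7 196.9] theta 1.81 r 154.6 rot fix [-0.08  0.14  0.08]
```

View pics/d3c.png

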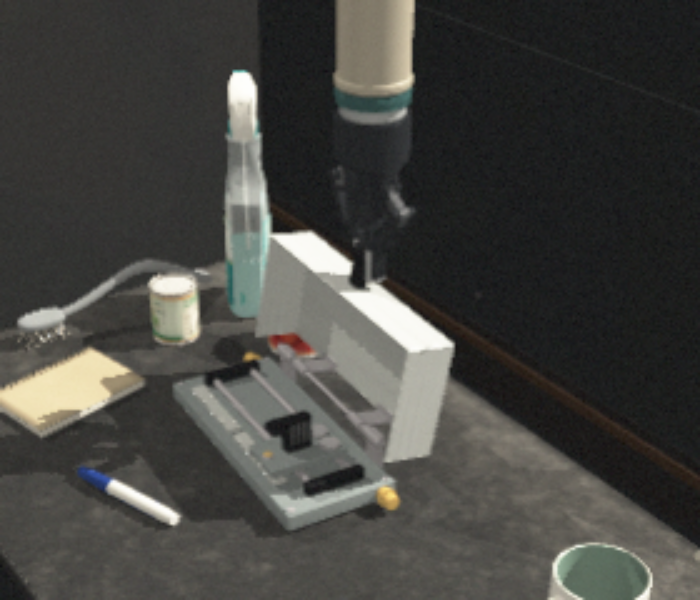

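```bash
python3 - <<'E'
from look import *
im=np.load('pics/d3.npy',allow_pickle=True).item()['im']
v=[.5432,.0538,-.092]
def pt(t,u,n,y): 
    p=np.array([62,50])+u*np.array([-np.cos(t),np.sin(t)])+n*np.array([np.sin(t),np.cos(t)]);return [p[0],y,p[1]]
L=[(124,-19,-142),(124,38,-142),(0,38,-142),(124,-19,142),(124,38,142)]
for t in (1.65,1.7,1.75,1.8,1.85):
    print(t,((proj(im,unit(v,np.array([pt(t,*l) for l in L])/1000))-[200,60])*2.5).round(0).tolist())
print(((proj(im,unit(v,np.array([[-62,-140,0],[-62,140,24],[-62,-140,24]])/1000))-[200,60])*2.5).round(0).tolist())
E
```

```text
1.65 [[390.0, 354.0], [440.0, 343.0], [425.0, 451.0], [254.0, 237.0], [299.0, 230.0]]
1.7 [[396.0, 352.0], [446.0, 344.0], [425.0, 453.0], [259.0, 236.0], [304.0, 231.0]]
1.75 [[401.0, 350.0], [450.0, 345.0], [425.0, 454.0], [264.0, 234.0], [308.0, 232.0]]
1.8 [[407.0, 349.0], [455.0, 346.0], [424.0, 456.0], [269.0, 233.0], [313.0, 233.0]]
1.85 [[412.0, 348.0], [460.0, 348.0], [424.0, 458.0], [274.0, 233.0], [317.0, 235.0]]
[[283.0, 536.0], [168.0, 382.0], [283.0, 516.0]]
```

```bash
for i in 1; do python3 -m pendant '[{"dx":-0.002,"dy":0,"dz":0.0005,"rx":0,"ry":0,"rz":0,"hand":0},{"dx":0,"dy":0,"dz":0,"rx":0,"ry":0,"rz":0,"hand":0}]'; python3 arc.py; done; python3 -m pendant '[{"dx":-0.002,"dy":0,"dz":0.0005,"rx":0,"ry":0,"rz":0,"hand":0},{"dx":0,"dy":0,"dz":0,"rx":0,"ry":0,"rz":0,"hand":0}]';python3 arc.py
```

```text
clock: 8.93
position: [0.6536, 0.0442, 0.178]
ee_rot: [-0.0, 0.045, 0.999, -0.001]
contact_force: [-3.4, -5.7, 5.7]
width: 0.0172
gripper_force: 48.2
unit mm [110.8   0.7 196.7] theta 1.815 r 154.6 rot fix [-0.09 -0.03  0.08]
clock: 9.1
position: [0.6536, 0.0443, 0.1779]
ee_rot: [-0.002, 0.045, 0.999, -0.001]
contact_force: [-8.6, -5.2, 9.8]
width: 0.0177
gripper_force: 48.6
unit mm [110.9   0.7 196.6] theta 1.815 r 154.5 rot fix [-0.1  -0.25  0.1 ]
```

```bash
python3 -m pendant '[{"dx":0.002,"dy":0,"dz":0,"rx":0,"ry":0,"rz":0,"hand":0},{"dx":0,"dy":0,"dz":0,"rx":0,"ry":0,"rz":0,"hand":0.022},{"dx":0,"dy":0,"dz":0,"rx":0,"ry":0,"rz":0,"hand":0.035},{"dx":0,"dy":0,"dz":0,"rx":0,"ry":0,"rz":0,"hand":0.05},{"dx":0,"dy":0,"dz":0,"rx":0,"ry":0,"rz":0,"hand":0.05}]';python3 arc.py; python3 -m pendant '[{"dx":0,"dy":0,"dz":-0.01,"rx":0,"ry":0,"rz":0,"hand":0.05},{"dx":0,"dy":0,"dz":-0.02,"rx":0,"ry":0,"rz":0,"hand":0.05},{"dx":0,"dy":0,"dz":-0.03,"rx":0,"ry":0,"rz":0,"hand":0.05},{"dx":0,"dy":0,"dz":-0.02,"rx":0,"ry":0,"rz":0,"hand":0.05},{"dx":0.03,"dy":-0.02,"dz":0,"rx":0,"ry":0,"rz":0,"hand":0.05},{"dx":0.04,"dy":-0.02,"dz":0,"rx":0,"ry":0,"rz":0,"hand":0.05},{"dx":0.04,"dy":-0.02,"dz":0,"rx":0,"ry":0,"rz":0,"hand":0.05},{"dx":0.02,"dy":-0.01,"dz":0,"rx":0,"ry":0,"rz":0,"hand":0.05},{"dx":0,"dy":0,"dz":0,"rx":0,"ry":0,"rz":0,"hand":0.05},{"dx":0,"dy":0,"dz":0,"rx":0,"ry":0,"rz":0,"hand":0.05}]';python3 arc.py
python3 - <<'E'
from look import *
s,im=snap('wrist','w4');snap('side','d4');snap('scene','s4')
a=cv2.imread('pics/d4.png')[130:290,200:400]
cv2.imwrite('pics/c4.png',np.hstack([cv2.resize(cv2.imread('pics/w4.png'),(560,420)),cv2.resize(a,None,fx=1.2,fy=2.625)]))
E
```

```text
clock: 9.52
position: [0.6553, 0.0462, 0.1763]
ee_rot: [0.001, 0.045, 0.999, 0.001]
contact_force: [-0.1, 0.8, 0.6]
width: 0.0496
gripper_force: 0.0
unit mm [112.3   2.6 195. ] theta 1.827 r 153.4 rot fix [0.1 0.1 0.1]
clock: 10.35
position: [0.5246, -0.0105, 0.2576]
ee_rot: [0.002, 0.046, 0.999, 0.001]
contact_force: [-0.5, 0.3, 0.5]
width: 0.05
gripper_force: 0.0
unit mm [-12.7 -65.7 276.3] theta 1.174 r 238.3 rot fix [0.07 0.24 0.03]
```

View pics/c4.png

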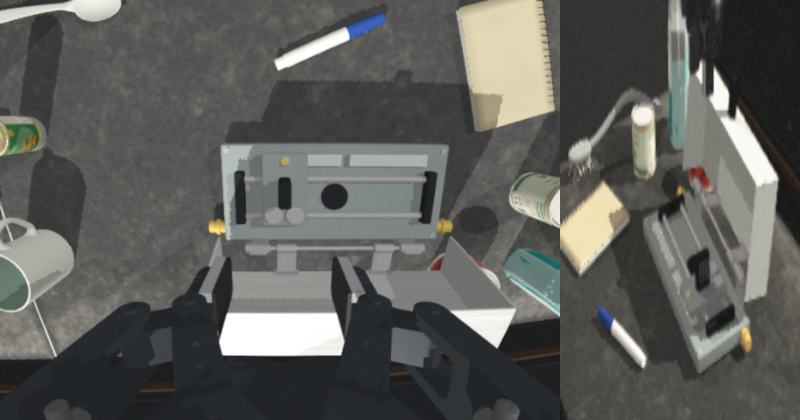

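```bash
python3 - <<'E'
from look import *
d=np.load('pics/w4.npy',allow_pickle=True).item();im,s=d['im'],d['s']
g=cv2.cvtColor(im['frame'],cv2.COLOR_RGB2GRAY).astype(int)
print('strip 340-500',g[181:186,340:500].mean(0).astype(int).tolist())
print('fin row u300-350',g[212:228,300:350].mean(0).astype(int).tolist())
print('fin col v190-250',g[190:250,320:329].mean(1).astype(int).tolist())
print('left edge v250 u240-270',g[250:256,240:270].mean(0).astype(int).tolist(),'right u495-525',g[230:240,495:525].mean(0).astype(int).tolist())
for u in (280,480): print('front col v150-200',u,g[150:200,u-3:u+4].mean(1).astype(int).tolist())
v=[.5432,.0538,-.092]
print(proj(im,unit(v,np.array([[-62,-140,24],[-62,140,24],[62,-140,24],[62,140,24],[-62,-90,24],[-62,100,24],[-10,-70,80.5],[-10,-60,80.5],[-43,0,30],[-43,20,30]])/1000),s).round(1).tolist())
E
```

```text
strip 340-500 [134, 133, 133, 133, 134, 133, 133, 133, 134, 133, 134, 143, 170, 174, 174, 174, 174, 174, 174, 173, 174, 174, 173, 174, 174, 174, 174, 174, 174, 174, 174, 174, 174, 174, 174, 174, 174, 174, 175, 174, 174, 175, 174, 175, 174, 175, 174, 175, 174, 171, 156, 137, 128, 112, 109, 109, 109, 109, 112, 132, 162, 173, 174, 174, 174, 174, 174, 174, 174, 174, 174, 174, 174, 174, 174, 173, 173, 173, 173, 173, 173, 174, 174, 173, 173, 174, 173, 174, 173, 173, 173, 173, 173, 173, 173, 173, 172, 173, 173, 173, 173, 173, 173, 173, 173, 173, 173, 173, 173, 173, 173, 173, 173, 173, 173, 173, 173, 173, 173, 173, 173, 173, 173, 173, 173, 173, 173, 173, 173, 174, 173, 173, 173, 174, 174, 174, 174, 174, 174, 174, 174, 174, 174, 174, 174, 174, 174, 172, 151, 132, 130, 130, 130, 130, 131, 132, 132, 132, 132, 131]
fin row u300-350 [106, 109, 109, 109, 109, 109, 109, 109, 109, 109, 109, 109, 109, 109, 109, 109, 108, 94, 51, 30, 32, 35, 36, 35, 36, 36, 35, 35, 36, 36, 35, 33, 50, 110, 129, 132, 132, 132, 132, 132, 132, 132, 132, 132, 132, 132, 131, 131, 131, 131]
fin col v190-250 [127, 133, 134, 
[... 540 characters left out ...]
 75, 81, 87, 91, 92, 91]
front col v150-200 280 [61, 59, 59, 58, 57, 58, 58, 58, 58, 59, 58, 59, 62, 82, 110, 137, 163, 183, 184, 184, 184, 184, 184, 184, 183, 183, 184, 184, 182, 174, 172, 164, 149, 133, 131, 130, 130, 131, 131, 131, 131, 131, 131, 131, 127, 112, 96, 92, 92, 92]
front col v150-200 480 [63, 63, 61, 62, 62, 62, 63, 66, 69, 70, 70, 67, 66, 70, 93, 113, 128, 130, 132, 132, 131, 129, 130, 130, 129, 130, 139, 161, 175, 175, 173, 174, 175, 175, 174, 172, 173, 173, 173, 173, 149, 119, 125, 129, 129, 129, 127, 119, 111, 108]
[[251.4, 163.1], [514.4, 164.9], [257.2, 273.7], [498.5, 273.4], [299.0, 162.9], [478.3, 164.2], [317.7, 223.7], [328.4, 223.7], [385.0, 182.0], [403.9, 182.2]]
```

```bash
cat > fin.py <<'E'
import sys
from look import *
from goto import off
v=[.5432,.0538,-.092]
print(*off(unit(v,[[-.0095,float(sys.argv[1]),.0468]])[0]), manip.get_state()['contact_force'].round(1))
E
python3 fin.py -.063; python3 -m pendant '[{"dx":-0.002,"dy":0.002,"dz":0.03,"rx":0,"ry":0.2,"rz":0,"hand":0.045},{"dx":0,"dy":0.001,"dz":0.04,"rx":0,"ry":0,"rz":0,"hand":0.045},{"dx":0,"dy":0,"dz":0.04,"rx":0,"ry":0,"rz":0,"hand":0.045},{"dx":0,"dy":0,"dz":0.03,"rx":0,"ry":0,"rz":0,"hand":0.045},{"dx":0,"dy":0,"dz":0,"rx":0,"ry":0,"rz":0,"hand":0.045},{"dx":0,"dy":0,"dz":0,"rx":0,"ry":0,"rz":0,"hand":0.045}]'; python3 fin.py -.063
```

```text
[-0.0008  0.0018  0.2098] 174.84 [ 0.8  0.3 -1.9]
clock: 11.0
position: [0.527, -0.0069, 0.1149]
ee_rot: [-0.003, 0.045, 0.999, 0.001]
contact_force: [0.4, -0.9, 0.6]
width: 0.045
gripper_force: 0.0
[-0.0014 -0.0012  0.0681] 174.85 [ 0.4 -0.9  0.6]
```

```bash
python3 -m pendant '[{"dx":-0.001,"dy":-0.001,"dz":0.02,"rx":0,"ry":-0.3,"rz":0,"hand":0.045},{"dx":0,"dy":0,"dz":0.02,"rx":0,"ry":0,"rz":0,"hand":0.045},{"dx":0,"dy":0,"dz":0.014,"rx":0,"ry":0,"rz":0,"hand":0.045},{"dx":0,"dy":0,"dz":0.01,"rx":0,"ry":0,"rz":0,"hand":0.045},{"dx":0,"dy":0,"dz":0,"rx":0,"ry":0,"rz":0,"hand":0.045},{"dx":0,"dy":0,"dz":0,"rx":0,"ry":0,"rz":0,"hand":0.045}]'; python3 fin.py -.063
python3 - <<'E'
from look import *
s,im=snap('wrist','w5')
cv2.imwrite('pics/c5.png',cv2.resize(im['frame'][100:440,140:540,::-1],None,fx=1.5,fy=1.5))
E
```

```text
clock: 11.5
position: [0.5296, -0.0085, 0.0535]
ee_rot: [0.003, 0.045, 0.999, 0.0]
contact_force: [-0.6, -0.5, 0.4]
width: 0.0451
gripper_force: 0.0
[0.0017 0.0003 0.0067] 174.82 [-0.6 -0.5  0.4]
```

View pics/c5.png

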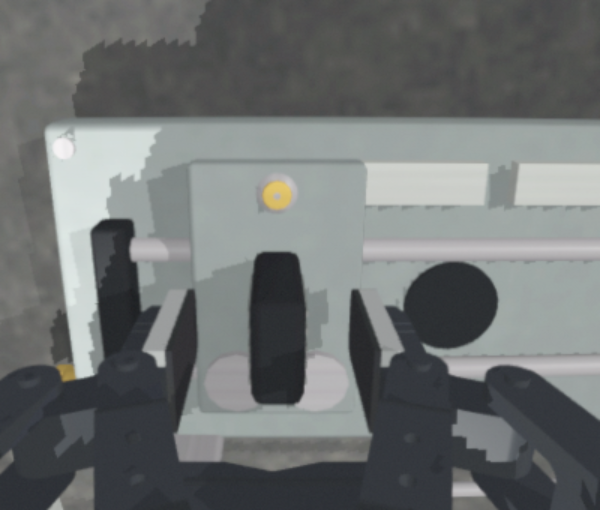

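```bash
python3 -m pendant '[{"dx":0.001,"dy":0,"dz":0.006,"rx":0,"ry":0,"rz":0,"hand":0.03},{"dx":0,"dy":0,"dz":0,"rx":0,"ry":0,"rz":0,"hand":0.02},{"dx":0,"dy":0,"dz":0,"rx":0,"ry":0,"rz":0,"hand":0.015},{"dx":0,"dy":0,"dz":0,"rx":0,"ry":0,"rz":0,"hand":0.0},{"dx":0,"dy":0,"dz":0,"rx":0,"ry":0,"rz":0,"hand":0.0},{"dx":0,"dy":0,"dz":0,"rx":0,"ry":0,"rz":0,"hand":0.0}]' 30; python3 fin.py -.063
```

```text
clock: 12.05
position: [0.527, -0.0083, 0.0466]
ee_rot: [0.002, 0.045, 0.999, 0.0]
contact_force: [-1.5, 0.6, 2.8]
width: 0.0138
gripper_force: 31.1
[-0.0009  0.0003 -0.0002] 174.82 [-1.5  0.6  2.8]
```

```bash
python3 -m pendant '[{"dx":0,"dy":0.004,"dz":0,"rx":0,"ry":0,"rz":0,"hand":0},{"dx":0,"dy":0.006,"dz":0,"rx":0,"ry":0,"rz":0,"hand":0},{"dx":0,"dy":0.006,"dz":0,"rx":0,"ry":0,"rz":0,"hand":0},{"dx":0,"dy":0.006,"dz":0,"rx":0,"ry":0,"rz":0,"hand":0},{"dx":0,"dy":0.006,"dz":0,"rx":0,"ry":0,"rz":0,"hand":0},{"dx":0,"dy":0,"dz":0,"rx":0,"ry":0,"rz":0,"hand":0}]'; python3 fin.py -.063; python3 -m pendant '[{"dx":0,"dy":0.006,"dz":0,"rx":0,"ry":0,"rz":0,"hand":0},{"dx":0,"dy":0.006,"dz":0,"rx":0,"ry":0,"rz":0,"hand":0},{"dx":0,"dy":0.006,"dz":0,"rx":0,"ry":0,"rz":0,"hand":0},{"dx":0,"dy":0.006,"dz":0,"rx":0,"ry":0,"rz":0,"hand":0},{"dx":0,"dy":0.006,"dz":0,"rx":0,"ry":0,"rz":0,"hand":0},{"dx":0,"dy":0.006,"dz":0,"rx":0,"ry":0,"rz":0,"hand":0},{"dx":0,"dy":0,"dz":0,"rx":0,"ry":0,"rz":0,"hand":0},{"dx":0,"dy":0,"dz":0,"rx":0,"ry":0,"rz":0,"hand":0}]'; python3 fin.py -.063
```

```text
clock: 12.55
position: [0.5297, 0.0212, 0.0466]
ee_rot: [0.002, 0.045, 0.999, 0.001]
contact_force: [-1.1, 1.3, 5.5]
width: 0.0138
gripper_force: 31.4
[-0.0009 -0.0293 -0.0002] 174.84 [-1.1  1.3  5.5]
clock: 13.22
position: [0.5329, 0.0571, 0.0466]
ee_rot: [0.002, 0.045, 0.999, 0.001]
contact_force: [-0.9, 2.7, 5.7]
width: 0.0135
gripper_force: 31.4
[-0.0009 -0.0653 -0.0004] 174.81 [-0.9  2.7  5.7]
```

```bash
f(){ grep -E "position|contact" ; }
python3 -m pendant '[{"dx":0,"dy":0.002,"dz":0,"rx":0,"ry":0,"rz":0,"hand":0},{"dx":0,"dy":0,"dz":0,"rx":0,"ry":0,"rz":0,"hand":0}]'|f
python3 -m pendant '[{"dx":0,"dy":0.001,"dz":0,"rx":0,"ry":0,"rz":0,"hand":0},{"dx":0,"dy":0,"dz":0,"rx":0,"ry":0,"rz":0,"hand":0}]'|f
python3 -m pendant '[{"dx":0,"dy":0.001,"dz":0,"rx":0,"ry":0,"rz":0,"hand":0},{"dx":0,"dy":0,"dz":0,"rx":0,"ry":0,"rz":0,"hand":0}]'|f
python3 -m pendant '[{"dx":0,"dy":0.001,"dz":0,"rx":0,"ry":0,"rz":0,"hand":0},{"dx":0,"dy":0,"dz":0,"rx":0,"ry":0,"rz":0,"hand":0}]'|f; python3 fin.py -.063
```

```text
position: [0.5331, 0.0585, 0.0466]
contact_force: [-0.9, 1.4, 4.9]
position: [0.5332, 0.0591, 0.0466]
contact_force: [-1.8, 0.0, 6.1]
position: [0.5332, 0.06, 0.0466]
contact_force: [-0.9, -0.5, 4.8]
position: [0.5333, 0.0612, 0.0466]
contact_force: [-2.0, 0.4, 5.5]
[-0.0009 -0.0695 -0.0003] 174.81 [-2.   0.4  5.5]
```

```bash
f(){ grep -E "position|contact" ; }
python3 -m pendant '[{"dx":0,"dy":0.001,"dz":0,"rx":0,"ry":0,"rz":0,"hand":0},{"dx":0,"dy":0,"dz":0,"rx":0,"ry":0,"rz":0,"hand":0}]'|f
python3 -m pendant '[{"dx":0,"dy":0.001,"dz":0,"rx":0,"ry":0,"rz":0,"hand":0},{"dx":0,"dy":0,"dz":0,"rx":0,"ry":0,"rz":0,"hand":0}]'|f
python3 -m pendant '[{"dx":0,"dy":0.001,"dz":0,"rx":0,"ry":0,"rz":0,"hand":0},{"dx":0,"dy":0,"dz":0,"rx":0,"ry":0,"rz":0,"hand":0}]'|f; python3 fin.py -.063
```

```text
position: [0.5334, 0.0623, 0.0466]
contact_force: [-0.6, 0.8, 4.5]
position: [0.5335, 0.0633, 0.0466]
contact_force: [-1.4, 1.8, 6.0]
position: [0.5337, 0.0647, 0.0466]
contact_force: [-1.8, 2.5, 5.6]
[-0.0009 -0.0729 -0.0004] 174.79 [-1.8  2.5  5.6]
```

```bash
f(){ grep -E "position|contact" ; }
python3 -m pendant '[{"dx":0,"dy":0.0005,"dz":0,"rx":0,"ry":0,"rz":0,"hand":0},{"dx":0,"dy":0,"dz":0,"rx":0,"ry":0,"rz":0,"hand":0}]'|f
python3 -m pendant '[{"dx":0,"dy":0.0005,"dz":0,"rx":0,"ry":0,"rz":0,"hand":0},{"dx":0,"dy":0,"dz":0,"rx":0,"ry":0,"rz":0,"hand":0}]'|f
python3 -m pendant '[{"dx":0,"dy":0.0005,"dz":0,"rx":0,"ry":0,"rz":0,"hand":0},{"dx":0,"dy":0,"dz":0,"rx":0,"ry":0,"rz":0,"hand":0}]'|f; python3 fin.py -.063
```

```text
position: [0.5337, 0.065, 0.0466]
contact_force: [-0.3, 2.6, 5.4]
position: [0.5338, 0.0655, 0.0466]
contact_force: [-1.2, 1.7, 5.6]
position: [0.5338, 0.0658, 0.0466]
contact_force: [-1.4, 0.7, 4.7]
[-0.0009 -0.074  -0.0003] 174.82 [-1.4  0.7  4.7]
```

```bash
f(){ grep -E "position|contact" ; }
python3 -m pendant '[{"dx":0,"dy":0.0005,"dz":0,"rx":0,"ry":0,"rz":0,"hand":0},{"dx":0,"dy":0,"dz":0,"rx":0,"ry":0,"rz":0,"hand":0}]'|f
python3 -m pendant '[{"dx":0,"dy":0.0005,"dz":0,"rx":0,"ry":0,"rz":0,"hand":0},{"dx":0,"dy":0,"dz":0,"rx":0,"ry":0,"rz":0,"hand":0}]'|f
python3 -m pendant '[{"dx":0,"dy":0,"dz":0,"rx":0,"ry":0,"rz":0,"hand":0},{"dx":0,"dy":0,"dz":0,"rx":0,"ry":0,"rz":0,"hand":0}]'|f; python3 fin.py -.063
```

```text
position: [0.5338, 0.066, 0.0466]
contact_force: [-1.4, -0.8, 5.5]
position: [0.5338, 0.0661, 0.0466]
contact_force: [-1.4, -2.3, 5.9]
position: [0.5338, 0.0661, 0.0466]
contact_force: [-1.9, -1.1, 6.1]
[-0.0009 -0.0744 -0.0003] 174.84 [-1.9 -1.1  6.1]
```

```bash
python3 -m pendant '[{"dx":0,"dy":-0.0005,"dz":0,"rx":0,"ry":0,"rz":0,"hand":0},{"dx":0,"dy":0,"dz":0,"rx":0,"ry":0,"rz":0,"hand":0},{"dx":0,"dy":0,"dz":0,"rx":0,"ry":0,"rz":0,"hand":0}]'; python3 fin.py -.063
python3 - <<'E'
from look import *
s,im=snap('side','d6');s,w=snap('wrist','w6')
a=cv2.resize(im['frame'][130:290,200:400],(400,320));b=cv2.resize(w['frame'][100:420,120:520],(400,320))
cv2.imwrite('pics/c6.png',np.hstack([a,b])[...,::-1])
E
```

```text
clock: 15.63
position: [0.5338, 0.0659, 0.0466]
ee_rot: [0.002, 0.045, 0.999, 0.001]
contact_force: [-1.9, -0.3, 4.6]
width: 0.0135
gripper_force: 31.4
[-0.0009 -0.0742 -0.0003] 174.82 [-1.9 -0.3  4.6]
```

View pics/c6.png

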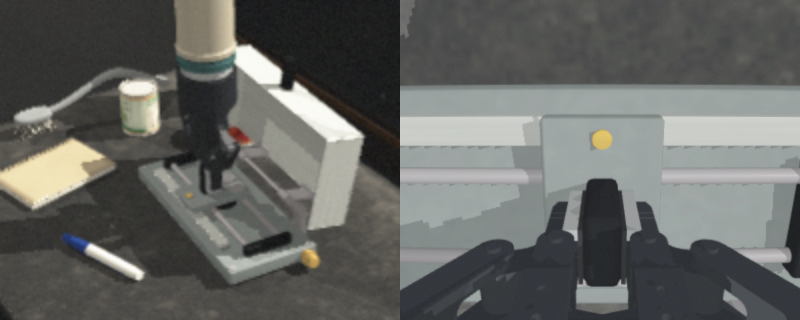

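The picture shows the cover leaning back, open. The fin is gripped, and the notch is hidden under the slide plate at the ball screw (crop pixel 601,140). Fy is about 0 at the detent, so I'm handing it in.

```bash
python3 -c "
from rig import manip;print(manip.sign_off())"
```

```text
the job is handed in; nothing more can be done
None
```

I handed the job in at about 16 s on the robot's clock: the cover is lying back on its stop, and the slide is in the notch with the fin still held, judging by the force at the detent and by the camera.

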